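# Wedge the rocking balance slab

### The job

The stone slab under the balance rocks because its near left foot is too short. With the fingertips push the wooden wedge along the worktop, thin end first, under that foot until the slab no longer gives when you press on that corner, but without jacking the slab up. Finish holding a firm fingertip press, about 10 N, straight down on the slab's near left corner; lift nothing, do not touch the balance, and leave the slab, the glassware and the stopwatch where they stand.

Things in the scene. Friction and masses are not known exactly. Their poses are not given: they have to be found in the camera images.
- slab: Loose stone slab 280 (x) x 230 (y) x 20 mm on four feet (ball ends, radius 11 mm, at x +-120, y +-95); 1.1 kg with the balance. Origin below its centre at worktop level; x away from the robot, y left, z up. Underside at 28, top at 48 mm. The foot at x -120, y +95 hangs 5 to 10 mm clear (varies). A 2 N press above it rocks the slab down until it stands; released, it rocks back.
- balance: Flat electronic balance, 210 (x) x 160 (y) x 46 mm, fixed on the slab, not to be touched. Origin at the centre of its underside, at x = 30, y = -33 mm on the slab's top, same axes as the slab.
- corner (a point): The spot to press: the slab's top surface right above the short foot, 20 mm in from the two edges of the near left corner. Clear stone for about 45 mm towards the balance in x and y. Axes as the slab's.
- foot (a point): Lowest point of the short ball-ended foot, directly below the corner spot, 20 mm in from the slab's left edge. Axes as the slab's.
- wedge: Loose wooden wedge, 92 mm wide (x), 100 long (y), 0.12 kg. Origin at the centre of its underside; thin end (3 mm) at y -50, rising evenly to 18 mm at the thick end, y +50. It lies left of the slab, thin end roughly towards the short foot. It slides at a push of about 1 N; once it takes the foot's load the push rises to several N.
- wedge_heel (a point): Centre of the wedge's flat upright thick end face (92 mm wide, 18 mm high), 9 mm above the worktop; push here, towards the wedge's -y. Axes as the wedge's.
- beaker: Small glass beaker, 62 x 68 x 80 mm, standing left of the slab's far side; origin under its centre. A bystander.
- flask: Conical flask, 65 mm wide, 105 mm high, standing left of the wedge; origin under its centre. A bystander.
- stopwatch: Black stopwatch, 71 x 59 x 17 mm, lying on the worktop to the left of the flask; origin under its centre. A bystander.
There are look-alikes about, which are no part of the job. What is shaped like the wedge but pink is not meant.

How it is judged:
By the outcome, as a careful person would: the job done as asked, in the order asked, and still so for the second after the job is handed in, while the arm keeps its last pose, push and grip.
It also fails if it takes over 48 s, if anything falls off the work surface, if the arm or the gripper's body presses on something with over 40 N, if the wrist force passes 120 N, or if a joint passes its speed limit or range.

### The arm

A 6-joint arm with a two-finger parallel gripper is mounted at the origin on a cart in front of the work surface, level with it; the furniture and walls round the work are solid. World frame = base frame: x ahead of the robot, y to its left, z up, the work surface at z = 0. Lengths are in m, angles in rad, forces in N, time in s.
With the tool pointing down it reaches from about 0.35 to 0.775 m from the base axis. Payload 5.5 kg.
Tool frame: the origin (TCP) lies where the fingers leave the gripper's body, on its centre line; the fingertips stand 73 mm ahead of it and the grasp point (between the pads) lies 54 mm ahead of it; z points along the fingers, y is the direction in which the jaws open and shut (so a half turn about z gives the same grasp; the last joint's range is limited). The gripper opens to 85 mm and grips with 20 to 120 N. Pads are 22 mm wide; open, the fingers measure 114 mm over their backs; the gripper's body (76 mm by 85 mm) begins 54 mm behind the grasp point. The pads swing forward as they close: fully open they stand 13 mm farther back than shut.
Start: joints at [-1.414, 0.313, 0.046, 1.304, 0, 1.431], TCP at [0.168, -0.55, 0.304] pointing down, gripper open.
Joint ranges: [-2.76, 2.76], [-0.86, 1.69], [-1.03, 1.26], [-2.2, 2.34], [-1.47, 1.5], [-3.14, 3.14]. Speed limits (rad/s): [2.57, 2.57, 3.14, 3.14, 3.14, 3.14].

### API

Orientations are given as a unit quaternion [w, x, y, z].
In Python, from workcell import env, read_camera, job, cut_out gives the robot as it stands.
- The arm moves only by the tool servo_tool, never from a script. Its argument "deltas" is a list of rows, each an object of numbers: "dx", "dy", "dz": the shift along the world's x, y, z in mm; "rx", "ry", "rz": the turn, a rotation vector about the world's x, y, z in rad; "fingers": the closure, from -1 (fully open) to 1 (shut). A call has 1 to 8 rows; each row shifts and turns the commanded pose from where the row before left it; what a row does not reach is not made up. A row lasts 1/10 s, in which the tool goes at most 50 mm and 8.59 degrees, less where a joint would pass 70% of its speed; a pose out of reach is approached as far as the arm can. A call is refused whole if a number of a shift passes 50 or a number of a turn 0.15, either way. A call with a gripper value outside its range is refused whole. The fingers move at their own pace and stop on an object; "newtons" is the grip in N (left out, the last holds). Time passes only in rows, so rows that do not move let the fingers close. It gives the time, the measured TCP pose, the force and the opening at its end, in the units of the state.
- env.get_state(): the state, without advancing time (a new reading comes with each control period).
- read_camera(name): name is "side" or "top"; returns a dict with "img" (420x560x3 uint8, red, green, blue), "intrinsics" (3x3 intrinsics, pixels), "extrinsics" (4x4, takes a point from camera to world coordinates). Camera axes: x right, y down, z forward; pixel columns grow to the right and rows downward; lengths in m; the calibration is good to about 2 mm. A picture is of the moment at which its call begins. There is no depth.
- job.hand_in(): hands the job in, once; it reports no verdict.
Trained networks look in the newest picture that a camera, given by its name, has taken for a name from the list of things; names that differ only in an ending like _2 or _b are one class to them, and where a whole thing is asked for, a point or a joint stands for the part that bears it (a point fixed in the world has none). Each returns a list of dicts, best first, with "confidence" (0 to 1); they miss things now and then, are a little off and sometimes report something else, mostly with a low value. They report only what shows in the picture. A call takes as long as a camera call. They do not tell look-alikes from the thing itself.
- cut_out(target, camera): "region" (420x560 bool, what is visible of it) and "extent" ([left, top, right, bottom] in pixels, round what is visible of it).
The state is a dict: "clock": time; "joint_pos": joint angles; "qvel": joint speeds; "tau": joint torques, N m; "tcp_pos": TCP position; "orientation": TCP orientation; "wrist_force": force on the tool from outside, world axes, zero at the start; "ft_torque": the same for the moment, N m; "finger_gap": finger opening in m.
Only numpy, scipy, OpenCV 4.12 (cv2) and the standard library are available. Lean on these libraries where they do the work, as an engineer would, in place of code of your own. Each camera call takes 0.05 s, during which the arm holds its last target. There are 200 camera calls.

## Working session

There is one attempt and no reset: what is moved stays moved. The work goes in short steps, Python scripts to look and compute and a tool call to move; the robot and the scene stay as the last step left them, time stands still between calls to the robot, and variables do not carry over. Pictures are saved under pics/ and viewed, about 8 in all and at most 12, crops included, and the job is handed in when it is done.

Besides the shell and the picture viewer there is one more tool, called after "Request:" as name(argument=value, ...), one argument or row to a line, values as JSON. servo_tool: Moves the arm, as the interface text tells. Its arguments: {"type":"object","properties":{"deltas":{"type":"array"},"newtons":{"type":"number"}},"required":["deltas"]}

```bash
mkdir -p pics; ls; cat > h.py <<'E'
import numpy as np, cv2
from workcell import env, read_camera, job, cut_out
def snap(n,f=None):
    r=read_camera(n); 
    if f: cv2.imwrite('pics/'+f,r['img'][:,:,::-1])
    return r
def px2w(r,uv,z=0.):
    K=np.array(r['intrinsics']);T=np.array(r['extrinsics'])
    uv=np.atleast_2d(uv).astype(float)
    d=np.c_[uv,np.ones(len(uv))]@np.linalg.inv(K).T@T[:3,:3].T
    o=T[:3,3]; return o+d*((z-o[2])/d[:,2:3])
def w2px(r,p):
    K=np.array(r['intrinsics']);T=np.array(r['extrinsics'])
    c=(np.atleast_2d(p)-T[:3,3])@T[:3,:3]@K.T
    return c[:,:2]/c[:,2:]
E
python3 - <<'E'
from h import *
for c in('top','side'):
    r=snap(c,c+'1.png'); print(c,np.round(r['extrinsics'],3).tolist(),np.round(r['intrinsics'],1).tolist())
    for t in('slab','balance','wedge','beaker','flask','stopwatch'):
        for d in cut_out(t,c)[:3]:
            m=d['region'].astype(np.uint8); b=cv2.boxPoints(cv2.minAreaRect(cv2.findNonZero(m)))
            print(t,round(d['confidence'],2),d['extent'],m.sum(),np.round(b).tolist())
s=env.get_state(); print(s['clock'],s['tcp_pos'],s['orientation'],s['wrist_force'])
E
```

```text
pics
top [[0.026, -0.984, 0.177, 0.411], [-0.999, -0.031, -0.026, -0.097], [0.031, -0.176, -0.984, 1.191], [0.0, 0.0, 0.0, 1.0]] [[414.5, 0.0, 277.9], [0.0, 414.5, 204.9], [0.0, 0.0, 1.0]]
slab 0.82 [342.2, 157.8, 429.9, 264.3] 8340 [[337.0, 253.0], [348.0, 153.0], [436.0, 162.0], [425.0, 263.0]]
wedge 0.9 [263.3, 180.6, 297.8, 216.1] 1109 [[263.0, 181.0], [298.0, 179.0], [300.0, 212.0], [265.0, 214.0]]
wedge 0.72 [273.8, 231.9, 308.7, 267.4] 1152 [[274.0, 232.0], [308.0, 232.0], [308.0, 264.0], [274.0, 264.0]]
beaker 0.61 [260.4, 134.6, 277.3, 158.4] 448 [[259.0, 132.0], [278.0, 132.0], [278.0, 158.0], [259.0, 158.0]]
flask 0.64 [181.8, 248.1, 203.0, 269.5] 444 [[179.0, 249.0], [202.0, 249.0], [202.0, 271.0], [179.0, 271.0]]
flask 0.44 [274.7, 230.4, 306.7, 265.0] 1146 [[274.0, 232.0], [308.0, 232.0], [308.0, 264.0], [274.0, 264.0]]
stopwatch 0.67 [135.7, 261.7, 155.9, 288.2] 421 [[134.0, 260.0], [155.0, 260.0], [155.0, 284.0], [134.0, 284.0]]
stopwatch 0.5 [371.3, 156.8, 430.7, 235.5] 4262 [[368.0, 231.0], [374.0, 156.0], [433.0, 161.0], [427.0, 236.0]]
side [[0.753, 0.589, -0.294,
[... 593 characters left out ...]

beaker 0.86 [316.0, 229.1, 342.6, 255.8] 452 [[312.0, 248.0], [325.0, 225.0], [343.0, 236.0], [331.0, 258.0]]
beaker 0.5 [279.8, 128.1, 299.5, 154.2] 327 [[282.0, 128.0], [298.0, 128.0], [298.0, 155.0], [282.0, 155.0]]
flask 0.54 [280.2, 130.6, 297.2, 156.7] 323 [[279.0, 152.0], [289.0, 127.0], [305.0, 134.0], [295.0, 158.0]]
stopwatch 0.57 [296.5, 112.9, 315.7, 128.4] 194 [[294.0, 120.0], [304.0, 111.0], [316.0, 123.0], [306.0, 132.0]]
stopwatch 0.44 [220.2, 187.9, 266.4, 226.0] 810 [[223.0, 211.0], [244.0, 187.0], [265.0, 205.0], [244.0, 229.0]]
0.7 [ 0.1681489  -0.54988147  0.3039641 ] [ 8.20843366e-05  9.89007435e-01  1.47865775e-01 -8.33193461e-06] [-0.70483541  0.08109103 -0.06070269]
```

```bash
ls pics
```

```text
side1.png
top1.png
```

```bash
python3 - <<'E'
import cv2
a=cv2.imread('pics/top1.png')[120:300,125:445]; cv2.imwrite('pics/t1c.png',cv2.resize(a,None,fx=2.5,fy=2.5,interpolation=cv2.INTER_CUBIC))
a=cv2.imread('pics/side1.png')[100:360,140:350]; cv2.imwrite('pics/s1c.png',cv2.resize(a,None,fx=2.3,fy=2.3,interpolation=cv2.INTER_CUBIC))
E
```

```text
(no output)
```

View pics/t1c.png

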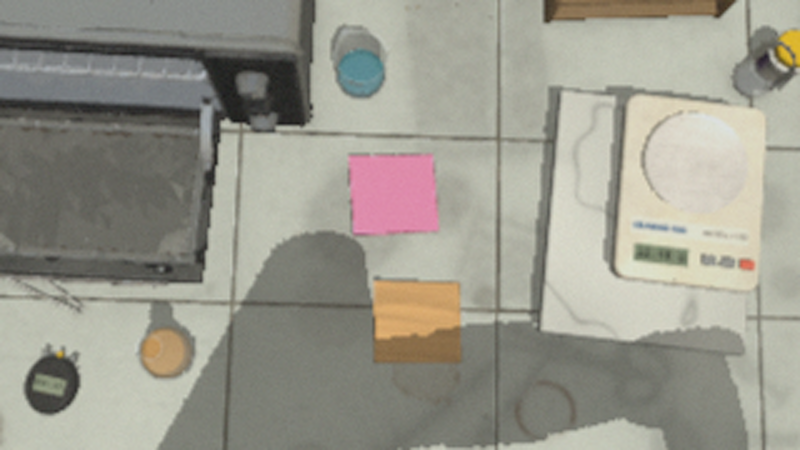

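View pics/s1c.png

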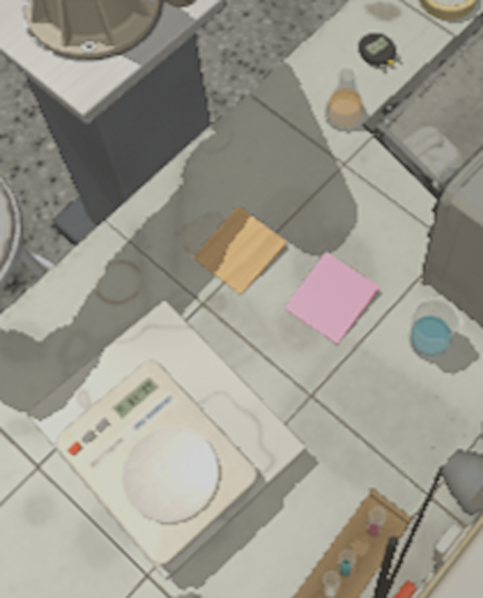

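```bash
cat > m.py <<'E'
from h import *
from scipy.optimize import minimize, least_squares
def R(p,L): 
    c,s=np.cos(p[2]),np.sin(p[2]); L=np.array(L,float)
    return np.c_[p[0]+c*L[:,0]-s*L[:,1],p[1]+s*L[:,0]+c*L[:,1],L[:,2]]
W=[(sx*.046,sy*.05,z) for sx in(-1,1) for sy,z in((-1,0),(1,0),(-1,.003),(1,.018))]
def hullfit(obs,L,p0):
    def cost(p):
        t=0
        for r,m in obs:
            h=cv2.convexHull(w2px(r,R(p,L)).astype(np.float32))
            im=np.zeros((1680,2240),np.uint8); cv2.fillPoly(im,[np.round(h*4+1.5).astype(np.int32)],1)
            a=cv2.resize(im*255,(560,420),interpolation=cv2.INTER_AREA)/255.
            t+=np.abs(a-m).sum()/m.sum()
        return t
    s=minimize(cost,p0,method='Nelder-Mead',options=dict(initial_simplex=np.array(p0)+np.array([[0,0,0],[.01,0,0],[0,.01,0],[0,0,.1]]),xatol=1e-4,fatol=1e-4))
    return s.x,s.fun
def wedge(cams,near):
    obs=[]
    for c in cams:
        r=snap(c); best=None
        for d in cut_out('wedge',c):
            m=d['region']; 
            v,u=np.nonzero(m); w=px2w(r,[u.mean(),v.mean()],.008)[0]
            if best is None or np.hypot(*(w[:2]-near))<best[0]: best=(np.hypot(*(w[:2]-near)),m,w)
        if best and best[0]<.06: obs.append((r,best[1])); print(c,best[2].round(3))
    return obs
E
python3 - <<'E'
from m import *
rt,rs=snap('top'),snap('side')
ct=np.array([(558,88),(540,330),(745,353)])/2.5+[125,120]
cs=np.array([(303,447),(165,302),(35,420)])/2.3+[140,100]
print(px2w(rt,ct,.048).round(3).tolist(),px2w(rs,cs,.048).round(3).tolist())
C=[(.14,.115,.048),(-.14,.115,.048),(-.14,-.115,.048)]
for rr in ([(rt,ct)],[(rs,cs)],[(rt,ct),(rs,cs)]):
    s=least_squares(lambda p:np.concatenate([(w2px(r,R(p,C))-c).ravel() for r,c in rr]),[.45,-.35,0]); print('slab',s.x.round(4),s.cost,s.fun.round(1)); 
p=s.x; print('corner',R(p,[(-.12,.095,.048)]).round(4))
obs=wedge(('top','side'),px2w(rt,[291,248],.008)[0,:2])
for o in ([obs[0]],obs[1:],obs):
    if o: print('wedge',[np.round(v,4) for v in hullfit(o,W,[*px2w(rt,[291,248],.008)[0,:2],0.])])
for t,uv in(('flask',(192,260)),('stopwatch',(145,275)),('pink',(281,197)),('beaker',(269,148))): print(t,px2w(rt,uv,.01).round(3))
E
```

```text
[[0.769, -0.327, 0.048], [0.49, -0.305, 0.048], [0.471, -0.533, 0.048]] [[0.766, -0.335, 0.048], [0.495, -0.309, 0.048], [0.487, -0.533, 0.048]]
slab [ 0.6202 -0.4303 -0.0794] 0.09111269494237081 [ 0.1 -0.1 -0.3  0.2  0.2 -0.1]
slab [ 0.6258 -0.4339 -0.0733] 10.972397229446674 [ 3.2  0.4  0.1 -0.1 -3.3 -0.7]
slab [ 0.6227 -0.4321 -0.077 ] 14.779895967769006 [ 0.6 -0.9  0.5 -0.6  0.9 -1.1  2.8 -0.6  0.  -1.2 -3.5 -2.1]
corner [[ 0.5104 -0.3281  0.048 ]]
top [ 0.5   -0.17   0.008]
side [ 0.5   -0.17   0.008]
wedge [array([ 0.5005, -0.1708,  0.0274]), np.float64(0.0303)]
wedge [array([ 0.4985, -0.1708,  0.0115]), np.float64(0.053)]
wedge [array([ 0.5002, -0.1702,  0.0275]), np.float64(0.0939)]
flask [[0.459 0.108 0.01 ]]
stopwatch [[0.414 0.236 0.01 ]]
pink [[ 0.647 -0.137  0.01 ]]
beaker [[ 0.794 -0.098  0.01 ]]
```

Request:
servo_tool(
  deltas=[
    {"dx":28,"dy":38,"rz":0.108,"fingers":0.1},
    {"dx":28,"dy":38,"rz":0.108,"fingers":0.1},
    {"dx":28,"dy":38,"rz":0.108,"fingers":0.1},
    {"dx":28,"dy":38,"rz":0.108,"fingers":0.1},
    {"dx":28,"dy":38,"rz":0.108,"fingers":0.1},
    {"dx":28,"dy":38,"rz":0.108,"fingers":0.1},
    {"dx":28,"dy":38,"rz":0.108,"fingers":0.1},
    {"dx":28,"dy":38,"rz":0.108,"fingers":0.1},
  ],
)

```text
invalid input at $.deltas[0]: expected keys dx, dy, dz, rx, ry, rz, fingers
```

Request:
servo_tool(
  deltas=[
    {"dx":28,"dy":39,"rz":0.108},
    {"dx":28,"dy":39,"rz":0.108},
    {"dx":28,"dy":39,"rz":0.108},
    {"dx":23,"dy":39,"rz":0.108},
    {"dz":-40},
    {"dz":-40},
    {"dz":-40},
    {},
  ],
)

```text
invalid input at $.deltas[0]: expected keys dx, dy, dz, rx, ry, rz, fingers
```

All keys are needed.

Request:
servo_tool(
  deltas=[
    {"dx":28,"dy":38,"dz":0,"rx":0,"ry":0,"rz":0.108,"fingers":0.1},
    {"dx":28,"dy":38,"dz":0,"rx":0,"ry":0,"rz":0.108,"fingers":0.1},
    {"dx":28,"dy":38,"dz":0,"rx":0,"ry":0,"rz":0.108,"fingers":0.1},
    {"dx":28,"dy":38,"dz":0,"rx":0,"ry":0,"rz":0.108,"fingers":0.1},
    {"dx":28,"dy":38,"dz":0,"rx":0,"ry":0,"rz":0.108,"fingers":0.1},
    {"dx":28,"dy":38,"dz":0,"rx":0,"ry":0,"rz":0.108,"fingers":0.1},
    {"dx":28,"dy":38,"dz":0,"rx":0,"ry":0,"rz":0.108,"fingers":0.1},
    {"dx":28,"dy":38,"dz":0,"rx":0,"ry":0,"rz":0.108,"fingers":0.1},
  ],
)

```text
clock: 1.8
tcp_pos: [0.393, -0.2443, 0.3042]
orientation: [0.001, 0.835, 0.55, 0.0]
wrist_force: [2.0, -0.8, 0.3]
finger_gap: 0.0382
```

Request:
servo_tool(
  deltas=[
    {"dx":28,"dy":39,"dz":0,"rx":0,"ry":0,"rz":0.108,"fingers":0.1},
    {"dx":28,"dy":39,"dz":0,"rx":0,"ry":0,"rz":0.108,"fingers":0.1},
    {"dx":28,"dy":39,"dz":0,"rx":0,"ry":0,"rz":0.108,"fingers":0.1},
    {"dx":23,"dy":39,"dz":0,"rx":0,"ry":0,"rz":0.108,"fingers":0.1},
    {"dx":0,"dy":0,"dz":-40,"rx":0,"ry":0,"rz":0,"fingers":0.1},
    {"dx":0,"dy":0,"dz":-40,"rx":0,"ry":0,"rz":0,"fingers":0.1},
    {"dx":0,"dy":0,"dz":-40,"rx":0,"ry":0,"rz":0,"fingers":0.1},
    {"dx":0,"dy":0,"dz":0,"rx":0,"ry":0,"rz":0,"fingers":0.1},
  ],
)

```text
clock: 2.6
tcp_pos: [0.4957, -0.0884, 0.1791]
orientation: [-0.005, 0.699, 0.715, -0.002]
wrist_force: [-1.0, -0.1, 0.1]
finger_gap: 0.0387
```

Request:
servo_tool(
  deltas=[
    {"dx":0,"dy":0,"dz":-35,"rx":0,"ry":0,"rz":0,"fingers":0.1},
    {"dx":0,"dy":0,"dz":-30,"rx":0,"ry":0,"rz":0,"fingers":0.1},
    {"dx":0,"dy":0,"dz":-20,"rx":0,"ry":0,"rz":0,"fingers":0.1},
    {"dx":0,"dy":0,"dz":-10,"rx":0,"ry":0,"rz":0,"fingers":0.1},
    {"dx":0,"dy":0,"dz":-5,"rx":0,"ry":0,"rz":0,"fingers":0.1},
    {"dx":0,"dy":0,"dz":0,"rx":0,"ry":0,"rz":0,"fingers":0.1},
    {"dx":0,"dy":0,"dz":0,"rx":0,"ry":0,"rz":0,"fingers":0.1},
  ],
)

```text
clock: 3.3
tcp_pos: [0.5001, -0.0903, 0.0853]
orientation: [0.001, 0.699, 0.715, 0.001]
wrist_force: [-0.2, -0.8, -0.1]
finger_gap: 0.0384
```

```bash
python3 - <<'E'
from m import *
r=snap('top'); s=snap('side')
a=cv2.resize(r['img'][160:280,240:360],None,fx=4,fy=4,interpolation=cv2.INTER_CUBIC)[:,:400]
b=cv2.resize(s['img'][170:290,200:300],None,fx=4,fy=4,interpolation=cv2.INTER_CUBIC)
cv2.imwrite('pics/p2.png',np.hstack([a,b])[:,:,::-1])
st=env.get_state();print(st['clock'],st['tcp_pos'],st['wrist_force'],st['finger_gap'])
E
```

```text
3.4 [ 0.49997747 -0.0901864   0.08511111] [-0.3161013   0.24656253 -0.2639649 ] 0.038555384923126004
```

View pics/p2.png

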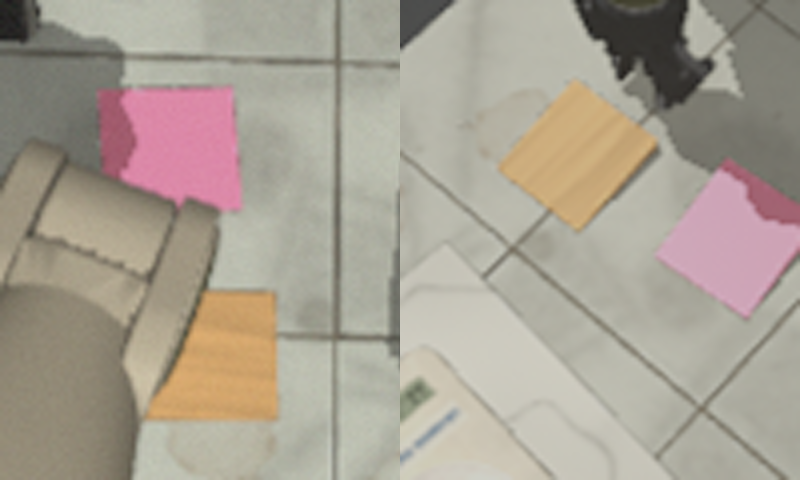

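Request:
servo_tool(
  deltas=[
    {"dx":0,"dy":0,"dz":-5,"rx":0,"ry":0,"rz":0,"fingers":0.1},
    {"dx":0,"dy":0,"dz":-3,"rx":0,"ry":0,"rz":0,"fingers":0.1},
    {"dx":0,"dy":-5,"dz":0,"rx":0,"ry":0,"rz":0,"fingers":0.1},
    {"dx":0,"dy":-5,"dz":0,"rx":0,"ry":0,"rz":0,"fingers":0.1},
    {"dx":0,"dy":-5,"dz":0,"rx":0,"ry":0,"rz":0,"fingers":0.1},
    {"dx":0,"dy":-5,"dz":0,"rx":0,"ry":0,"rz":0,"fingers":0.1},
    {"dx":0,"dy":-5,"dz":0,"rx":0,"ry":0,"rz":0,"fingers":0.1},
    {"dx":0,"dy":-5,"dz":0,"rx":0,"ry":0,"rz":0,"fingers":0.1},
  ],
)

```text
clock: 4.2
tcp_pos: [0.4992, -0.1203, 0.076]
orientation: [-0.0, 0.699, 0.715, 0.0]
wrist_force: [0.5, 1.4, 0.6]
finger_gap: 0.0381
```

Request:
servo_tool(
  deltas=[
    {"dx":0,"dy":-8,"dz":0,"rx":0,"ry":0,"rz":0,"fingers":0.1},
    {"dx":0,"dy":-8,"dz":0,"rx":0,"ry":0,"rz":0,"fingers":0.1},
    {"dx":0,"dy":-8,"dz":0,"rx":0,"ry":0,"rz":0,"fingers":0.1},
    {"dx":0,"dy":-8,"dz":0,"rx":0,"ry":0,"rz":0,"fingers":0.1},
    {"dx":0,"dy":-8,"dz":0,"rx":0,"ry":0,"rz":0,"fingers":0.1},
    {"dx":0,"dy":-8,"dz":0,"rx":0,"ry":0,"rz":0,"fingers":0.1},
    {"dx":0,"dy":-4,"dz":0,"rx":0,"ry":0,"rz":0,"fingers":0.1},
    {"dx":0,"dy":0,"dz":0,"rx":0,"ry":0,"rz":0,"fingers":0.1},
  ],
)

```text
clock: 5.0
tcp_pos: [0.4992, -0.1727, 0.0759]
orientation: [0.0, 0.7, 0.714, -0.0]
wrist_force: [0.9, -0.3, 0.2]
finger_gap: 0.0382
```

```bash
python3 - <<'E'
from m import *
st=env.get_state();print(st['clock'],st['tcp_pos'],st['wrist_force'],st['finger_gap'])
o=wedge(('side',),np.array([.502,-.23]))
if o: print(hullfit(o,W,[.502,-.23,.02]))
b=cv2.resize(o[0][0]['img'][180:320,180:300],None,fx=4,fy=4,interpolation=cv2.INTER_CUBIC) if o else snap('side')['img']
cv2.imwrite('pics/p3.png',b[:,:,::-1])
E
```

```text
5.0 [ 0.49922811 -0.17271356  0.07589453] [ 0.90999039 -0.29118877  0.15537686] 0.038247298570234955
side [ 0.5   -0.234  0.008]
(array([ 0.49885892, -0.23391599,  0.01100777]), np.float64(0.044800811041220245))
```

View pics/p3.png

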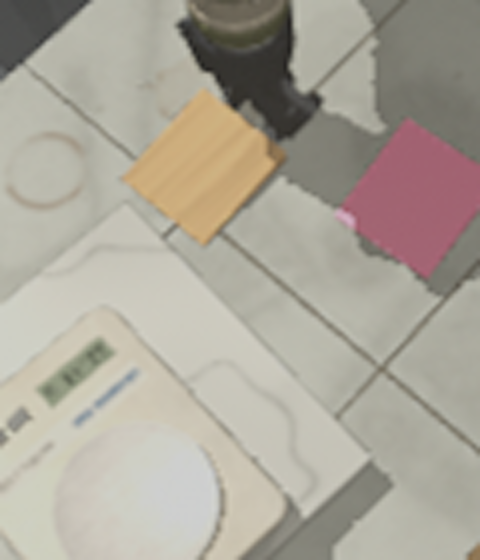

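Request:
servo_tool(
  deltas=[
    {"dx":0,"dy":-6,"dz":0,"rx":0,"ry":0,"rz":0,"fingers":0.1},
    {"dx":0,"dy":-6,"dz":0,"rx":0,"ry":0,"rz":0,"fingers":0.1},
    {"dx":0,"dy":-6,"dz":0,"rx":0,"ry":0,"rz":0,"fingers":0.1},
    {"dx":0,"dy":-6,"dz":0,"rx":0,"ry":0,"rz":0,"fingers":0.1},
    {"dx":0,"dy":-6,"dz":0,"rx":0,"ry":0,"rz":0,"fingers":0.1},
    {"dx":0,"dy":-6,"dz":0,"rx":0,"ry":0,"rz":0,"fingers":0.1},
    {"dx":0,"dy":-6,"dz":0,"rx":0,"ry":0,"rz":0,"fingers":0.1},
    {"dx":0,"dy":-6,"dz":0,"rx":0,"ry":0,"rz":0,"fingers":0.1},
  ],
)

```text
clock: 5.9
tcp_pos: [0.4991, -0.2205, 0.0759]
orientation: [0.0, 0.699, 0.715, 0.0]
wrist_force: [1.2, 0.4, -0.5]
finger_gap: 0.0383
```

Request:
servo_tool(
  deltas=[
    {"dx":0,"dy":-2,"dz":0,"rx":0,"ry":0,"rz":0,"fingers":0.1},
    {"dx":0,"dy":-2,"dz":0,"rx":0,"ry":0,"rz":0,"fingers":0.1},
    {"dx":0,"dy":-1,"dz":0,"rx":0,"ry":0,"rz":0,"fingers":0.1},
    {"dx":0,"dy":-1,"dz":0,"rx":0,"ry":0,"rz":0,"fingers":0.1},
  ],
)

```text
clock: 6.3
tcp_pos: [0.4991, -0.2257, 0.0759]
orientation: [-0.0, 0.699, 0.715, 0.0]
wrist_force: [0.6, 1.2, -0.4]
finger_gap: 0.0386
```

Request:
servo_tool(
  deltas=[
    {"dx":0,"dy":-1,"dz":0,"rx":0,"ry":0,"rz":0,"fingers":0.1},
    {"dx":0,"dy":-1,"dz":0,"rx":0,"ry":0,"rz":0,"fingers":0.1},
    {"dx":0,"dy":-1,"dz":0,"rx":0,"ry":0,"rz":0,"fingers":0.1},
  ],
)

```text
clock: 6.6
tcp_pos: [0.4992, -0.2289, 0.076]
orientation: [0.0, 0.699, 0.715, 0.0]
wrist_force: [0.5, 1.0, 0.8]
finger_gap: 0.0382
```

Request:
servo_tool(
  deltas=[
    {"dx":0,"dy":-1,"dz":0,"rx":0,"ry":0,"rz":0,"fingers":0.1},
    {"dx":0,"dy":-1,"dz":0,"rx":0,"ry":0,"rz":0,"fingers":0.1},
  ],
)

```text
clock: 6.8
tcp_pos: [0.4992, -0.2308, 0.0759]
orientation: [-0.0, 0.699, 0.715, 0.0]
wrist_force: [0.0, 2.1, 2.7]
finger_gap: 0.0386
```

Request:
servo_tool(
  deltas=[
    {"dx":0,"dy":-1,"dz":0,"rx":0,"ry":0,"rz":0,"fingers":0.1},
    {"dx":0,"dy":-1,"dz":0,"rx":0,"ry":0,"rz":0,"fingers":0.1},
  ],
)

```text
clock: 7.0
tcp_pos: [0.4991, -0.2324, 0.0759]
orientation: [-0.0, 0.699, 0.715, 0.0]
wrist_force: [-0.4, 4.6, 4.1]
finger_gap: 0.0383
```

Request:
servo_tool(
  deltas=[
    {"dx":0,"dy":-1,"dz":0,"rx":0,"ry":0,"rz":0,"fingers":0.1},
    {"dx":0,"dy":-1,"dz":0,"rx":0,"ry":0,"rz":0,"fingers":0.1},
  ],
)

```text
clock: 7.2
tcp_pos: [0.499, -0.2339, 0.0759]
orientation: [-0.001, 0.699, 0.715, 0.001]
wrist_force: [-0.9, 7.1, 4.7]
finger_gap: 0.0381
```

Request:
servo_tool(
  deltas=[
    {"dx":0,"dy":5,"dz":0,"rx":0,"ry":0,"rz":0,"fingers":0.1},
    {"dx":0,"dy":15,"dz":0,"rx":0,"ry":0,"rz":0,"fingers":0.1},
    {"dx":0,"dy":0,"dz":30,"rx":0,"ry":0,"rz":0,"fingers":0.1},
    {"dx":0,"dy":0,"dz":40,"rx":0,"ry":0,"rz":0,"fingers":1},
    {"dx":0,"dy":0,"dz":20,"rx":0,"ry":0,"rz":0,"fingers":1},
    {"dx":0,"dy":0,"dz":0,"rx":0,"ry":0,"rz":0,"fingers":1},
  ],
)

```text
clock: 7.8
tcp_pos: [0.501, -0.2154, 0.1693]
orientation: [0.003, 0.699, 0.715, 0.0]
wrist_force: [1.0, -0.5, -0.8]
finger_gap: 0.0003
```

```bash
cat > slabshift.py <<'E'
from m import *
# subpixel shift of the balance/slab in the side view against the first picture
a=cv2.imread('pics/side1.png'); r=snap('side'); b=r['img'][:,:,::-1]
for n,(y0,y1,x0,x1) in dict(lcdlabels=(252,290,170,215),pan=(285,345,195,255),vein=(240,300,225,262)).items():
    f=lambda i:cv2.cvtColor(np.ascontiguousarray(i[y0:y1,x0:x1]),cv2.COLOR_BGR2GRAY).astype(np.float32)
    w=np.eye(2,3,dtype=np.float32)
    try: c,w=cv2.findTransformECC(f(a),f(b),w,cv2.MOTION_TRANSLATION); print(n,round(c,3),w[:,2].round(3))
    except cv2.error: print(n,'fail')
p=np.array([[.508,-.326,.048]]);print('px per mm z',(w2px(r,p+[0,0,.001])-w2px(r,p)).round(2),'x',(w2px(r,p+[.001,0,0])-w2px(r,p)).round(2),'y',(w2px(r,p+[0,.001,0])-w2px(r,p)).round(2))
E
python3 - <<'E'
exec(open('slabshift.py').read())
st=env.get_state();print(st['clock'],st['tcp_pos'],st['wrist_force'],st['finger_gap'])
o=wedge(('side',),np.array([.5,-.29])) 
if o: print(hullfit(o,W,[.499,-.29,.02]))
a=cv2.resize(r['img'][180:300,180:300],None,fx=4,fy=4,interpolation=cv2.INTER_CUBIC)
cv2.imwrite('pics/p4.png',a[:,:,::-1])
E
```

```text
lcdlabels 0.62 [-0.211 -0.296]
pan 0.999 [-0.001  0.04 ]
vein 0.794 [-0.042  0.046]
px per mm z [[-0.05 -0.12]] x [[0.23 0.2 ]] y [[ 0.23 -0.23]]
7.85 [ 0.50004958 -0.21488129  0.1673377 ] [-0.31748383  0.74825213 -0.12770511] 0.0002398275484553675
side [ 0.493 -0.279  0.008]
(array([ 0.49720754, -0.29484131,  0.03767127]), np.float64(0.7031696889282029))
```

View pics/p4.png

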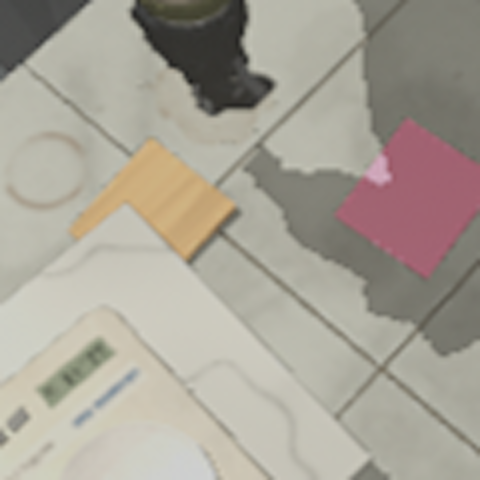

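Request:
servo_tool(
  deltas=[
    {"dx":3,"dy":-37,"dz":0,"rx":0,"ry":0,"rz":0,"fingers":1},
    {"dx":3,"dy":-37,"dz":0,"rx":0,"ry":0,"rz":0,"fingers":1},
    {"dx":3,"dy":-38,"dz":0,"rx":0,"ry":0,"rz":0,"fingers":1},
    {"dx":0,"dy":0,"dz":-20,"rx":0,"ry":0,"rz":0,"fingers":1},
    {"dx":0,"dy":0,"dz":-15,"rx":0,"ry":0,"rz":0,"fingers":1},
    {"dx":0,"dy":0,"dz":-4,"rx":0,"ry":0,"rz":0,"fingers":1},
    {"dx":0,"dy":0,"dz":0,"rx":0,"ry":0,"rz":0,"fingers":1},
  ],
)

```text
clock: 8.65
tcp_pos: [0.5071, -0.3259, 0.1248]
orientation: [-0.002, 0.699, 0.715, -0.0]
wrist_force: [-0.4, -0.9, -0.3]
finger_gap: 0.0001
```

Request:
servo_tool(
  deltas=[
    {"dx":0,"dy":0,"dz":-2,"rx":0,"ry":0,"rz":0,"fingers":1},
    {"dx":0,"dy":0,"dz":-2,"rx":0,"ry":0,"rz":0,"fingers":1},
    {"dx":0,"dy":0,"dz":0,"rx":0,"ry":0,"rz":0,"fingers":1},
  ],
)

```text
clock: 8.95
tcp_pos: [0.5084, -0.3268, 0.1233]
orientation: [0.0, 0.699, 0.715, 0.0]
wrist_force: [0.7, -0.1, 0.3]
finger_gap: -0.0001
```

Request:
servo_tool(
  deltas=[
    {"dx":0,"dy":0,"dz":-1,"rx":0,"ry":0,"rz":0,"fingers":1},
    {"dx":0,"dy":0,"dz":0,"rx":0,"ry":0,"rz":0,"fingers":1},
  ],
)

```text
clock: 9.15
tcp_pos: [0.5083, -0.3269, 0.1222]
orientation: [0.0, 0.699, 0.715, 0.0]
wrist_force: [-0.3, 0.8, -0.2]
finger_gap: 0.0
```

Request:
servo_tool(
  deltas=[
    {"dx":0,"dy":0,"dz":-1,"rx":0,"ry":0,"rz":0,"fingers":1},
    {"dx":0,"dy":0,"dz":0,"rx":0,"ry":0,"rz":0,"fingers":1},
  ],
)

```text
clock: 9.35
tcp_pos: [0.5081, -0.3269, 0.1209]
orientation: [0.0, 0.699, 0.715, 0.0]
wrist_force: [-0.1, 0.4, -0.1]
finger_gap: -0.0003
```

Request:
servo_tool(
  deltas=[
    {"dx":0,"dy":0,"dz":-1,"rx":0,"ry":0,"rz":0,"fingers":1},
    {"dx":0,"dy":0,"dz":0,"rx":0,"ry":0,"rz":0,"fingers":1},
  ],
)

```text
clock: 9.55
tcp_pos: [0.5082, -0.3269, 0.1205]
orientation: [0.0, 0.699, 0.715, 0.0]
wrist_force: [-1.4, 0.3, 3.2]
finger_gap: 0.0
```

Request:
servo_tool(
  deltas=[
    {"dx":0,"dy":0,"dz":-1,"rx":0,"ry":0,"rz":0,"fingers":1},
    {"dx":0,"dy":0,"dz":0,"rx":0,"ry":0,"rz":0,"fingers":1},
  ],
)

```text
clock: 9.75
tcp_pos: [0.5082, -0.3269, 0.1204]
orientation: [0.0, 0.699, 0.715, 0.0]
wrist_force: [-3.2, 1.6, 9.6]
finger_gap: 0.0001
```

Request:
servo_tool(
  deltas=[
    {"dx":-0.4,"dy":0.1,"dz":0,"rx":0,"ry":0,"rz":0,"fingers":1},
    {"dx":0,"dy":0,"dz":0,"rx":0,"ry":0,"rz":0,"fingers":1},
    {"dx":0,"dy":0,"dz":0,"rx":0,"ry":0,"rz":0,"fingers":1},
    {"dx":0,"dy":0,"dz":0,"rx":0,"ry":0,"rz":0,"fingers":1},
  ],
)

```text
clock: 10.15
tcp_pos: [0.5081, -0.3269, 0.1204]
orientation: [0.001, 0.699, 0.715, 0.0]
wrist_force: [-2.2, 2.5, 9.0]
finger_gap: 0.0002
```

```bash
python3 - <<'E'
F=[]
exec(open('slabshift.py').read())
for _ in range(6):
    snap('side'); st=env.get_state(); F.append(st['wrist_force'])
print(st['clock'],st['tcp_pos'],np.mean(F,0).round(2),np.std(F,0).round(2))
t=snap('top')['img']
a=cv2.resize(r['img'][90:350,140:350],None,fx=2,fy=2,interpolation=cv2.INTER_CUBIC)
b=cv2.resize(t[130:300,125:300],None,fx=2,fy=2,interpolation=cv2.INTER_CUBIC)
o=np.zeros((520,800,3),np.uint8);o[:520,:420]=a;o[:340,425:775]=b
cv2.imwrite('pics/p5.png',o[:,:,::-1])
E
```

```text
lcdlabels 0.607 [-0.172 -0.296]
pan 0.999 [-0.012  0.042]
vein 0.721 [-4.483  9.647]
px per mm z [[-0.05 -0.12]] x [[0.23 0.2 ]] y [[ 0.23 -0.23]]
10.5 [ 0.50810712 -0.32688914  0.12038531] [-1.62  1.95  9.03] [0.43 0.53 0.61]
```

View pics/p5.png

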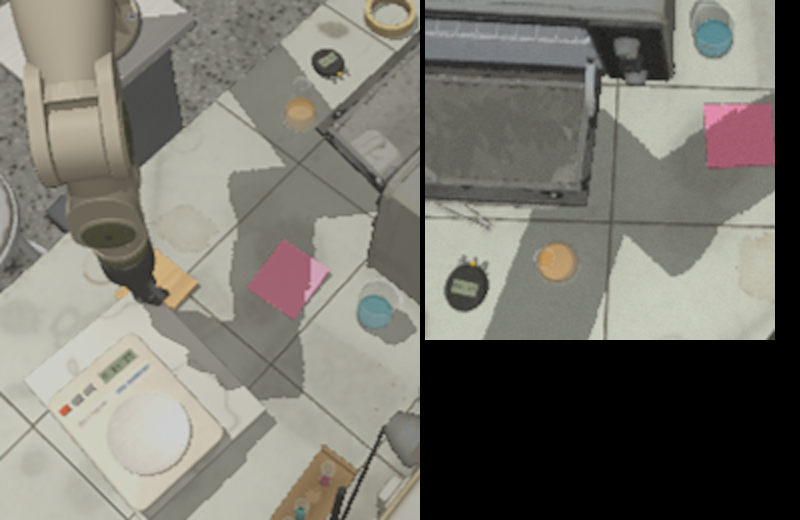

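Request:
servo_tool(
  deltas=[
    {"dx":-0.3,"dy":0.3,"dz":-0.15,"rx":0,"ry":0,"rz":0,"fingers":1},
    {"dx":0,"dy":0,"dz":0,"rx":0,"ry":0,"rz":0,"fingers":1},
    {"dx":0,"dy":0,"dz":0,"rx":0,"ry":0,"rz":0,"fingers":1},
    {"dx":0,"dy":0,"dz":0,"rx":0,"ry":0,"rz":0,"fingers":1},
  ],
)

```text
clock: 10.95
tcp_pos: [0.5081, -0.3268, 0.1204]
orientation: [0.001, 0.699, 0.715, 0.0]
wrist_force: [-1.0, 1.4, 9.2]
finger_gap: 0.0003
```

```bash
python3 - <<'E'
from h import *
F=[]
for _ in range(8):
    snap('side'); st=env.get_state(); F.append(st['wrist_force'])
f=np.mean(F,0);print(st['clock'],st['tcp_pos'],f.round(2))
if 8.5<f[2]<11.5: print(job.hand_in())
E
```

```text
11.35 [ 0.50804639 -0.32684295  0.12037076] [-1.31  1.91  8.84]
the job is handed in; nothing more can be done
None
```

I pushed the orange wedge thin end first under the short foot until the push force rose from about 1 N to 7 N. I then pressed the slab's near left corner with closed fingertips and handed the job in at 11.4 s.

**What the last checks showed:**
- **No give at the corner:** the fingertips met the stone at about 47.5 mm (nominal 48 mm). It then moved only about 0.1 mm as the press went from 3 N to 9.6 N.
- **Final press:** it averaged 8.8 N downward, slightly below the 10 N asked for. About 2 N of sideways force was left.
- **Slab, balance and bystanders:** the balance pan, which sits on the slab, had moved less than 0.1 pixel in the side camera (under about 0.5 mm). The beaker, flask and stopwatch looked unmoved.

**Uncertain or failed checks:**
- **Jacking:** a lift of a few tenths of a millimetre can't be ruled out. The wedge went about 4 mm further after the force began to rise, and the cameras can't resolve a lift that small.
- **Image comparison:** matching on the balance's display and the marble vein was unreliable, probably because of shadows and the arm in view. The vein match failed outright at the end.
- **Final wedge position:** once the slab hid part of the wedge, my fit to its outline was poor. I relied on the fingertip position and force instead.

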